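# Screw the spout into the filler tap

## Robot

A 6-joint arm with a two-finger parallel gripper is mounted at the origin on the work surface. World frame = base frame: x ahead of the robot, y to its left, z up, the work surface at z = 0. Lengths are in m, angles in degrees, forces in N, time in s.
With the tool pointing down it reaches from about 0.4 to 0.825 m from the base axis. Payload 7 kg.
Tool frame: the origin (TCP) lies at the very end of the fingers, on their centre line; the grasp point (between the pads) lies 19 mm behind it; x points along the fingers, z is the direction in which the jaws open and shut, and the axes are right-handed (so a half turn about x gives the same grasp; the last joint's range is limited). The gripper opens to 88 mm and grips with 3 to 60 N. Pads are 19 mm wide; open, the fingers measure 130 mm over their backs; the gripper's body (78 mm by 193 mm) begins 47 mm behind the grasp point.
Start: joints at [-59.009, 20.546, 0.682, 0, -70.136, -16.507], TCP at [0.169, -0.654, 0.187] pointing down, gripper open.
Joint ranges: [-176.03, 176.03], [-82.01, 121.73], [-58.28, 71.71], [-173.87, 95.51], [-174.79, -0.11], [-173.66, 173.66]. Speed limits (degrees/s): [136.94, 136.94, 172.46, 180, 180, 180].

## Interface

Orientations are given as [roll, pitch, yaw] about the fixed x, y, z axes, in that order (R = Rz(yaw) Ry(pitch) Rx(roll)).
In Python, from plant import * gives the robot as it stands.
- The arm moves only by the tool arm_command, never from a script. Its argument "commands" is one flat list of numbers, 5 for each row, row after row: the shift along the tool's x, y, z in mm, then the turn about the tool's x in degrees, then the opening in per cent of the stroke, from 0 (shut) to 100 (fully open). A call has 1 to 5 rows; each row shifts and turns the pose as measured when the row begins, along the tool's axes as they then stand; what a row does not reach is not made up. A row lasts 1/8 s, in which the tool goes at most 62.5 mm and 10.7 degrees, less where a joint would pass 70% of its speed; a pose out of reach is approached as far as the arm can. A call is refused whole if a number of a shift passes 62.5 or a number of a turn 10.7, either way. A call with a gripper value outside its range is refused whole. The fingers move at their own pace and stop on an object; the grip force is fixed at half the most. Time passes only in rows, so rows that do not move let the fingers close. It gives the time, the measured TCP pose, the force and the opening at its end, in the units of the state.
- get_obs(): the state, without advancing time (a new reading comes with each control period).
- snapshot(name): name is "scene" or "top" or "wrist"; returns a dict with "frame" (400x640x3 uint8, blue, green, red), "fov_y" (degrees; the focal length in pixels is half the picture's height over the tangent of half this angle, whatever the lens; pixels are square), "cx", "cy" (the principal point, pixels), "world_to_cam" (4x4, takes a point from world to camera coordinates). Camera axes: x right, y up, looking along -z (the intrinsics and any distortion apply to the point x, -y, -z); pixel columns grow to the right and rows downward; lengths in m; the calibration is good to about 2 mm. A picture is of the moment at which its call begins. There is no depth.
- close_job(): hands the job in, once; it reports no verdict.
The state is a dict: "clock": time; "joint_pos": joint angles; "qvel": joint speeds; "tau": joint torques, N m; "tool_pos": TCP position; "orientation": TCP orientation; "force": force on the tool from outside, world axes, zero at the start; "moment": the same for the moment, N m; "opening": finger opening in m.
Only numpy, scipy, OpenCV 4.12 (cv2) and the standard library are available. Lean on these libraries where they do the work, as an engineer would, in place of code of your own. Each camera call takes 0.05 s, during which the arm holds its last target. There are 200 camera calls.

## Task

Fit the loose steel spout on the filler tap: lower it upright into the clamped brass socket, find by a light touch where its two pins drop into the slots, and screw it clockwise past the point where it starts to resist until the tube points along the red line over the drip tray. Do not turn it beyond the line and do not force it (push and twist with a light hand, under about 15 N); then let go, leaving it screwed down on its seal. Leave everything else where it stands.

Things in the scene. Friction and masses are not known exactly. Their poses are not given: they have to be found in the camera images.
- spout: The loose steel spout, 0.25 kg, upright on its round shank. Origin: centre of the shank's lower end; z up the shank, x where the tube points. Shank 26 mm across, z 0 to 40 mm, lowest 4 mm tapering to 20 mm. Head: 30 x 30 mm square block, z 40 to 76 mm, to be gripped on its +y and -y faces. The tube, 16 mm across, leaves it at +x, z 55 mm, and reaches 73 mm from the axis.
- pins (a point): On the spout's axis, 8 mm above its origin, axes as the spout's. Two brass pins 6 x 6 mm thick stick out of the shank here along the spout's +y and -y, 38 mm over their ends.
- tip (a point): Middle of the tube's open end, 65 mm out along the spout's x axis at spout z = 46 mm.
- base: Fixed base of the filler tap: dark plate 130 x 130 x 12 mm with a brass socket between two blue clamp jaws (y 29 to 45 mm either side, 36 mm high; clamp handle at y = 72 mm, under 30 mm high) and a drip tray 16 mm high at x 60 to 146 mm. Origin on the counter under the socket's axis; z up; x along the red line, from the socket over the middle of the tray.
- mouth (a point): Centre of the brass socket's flat top, 45 mm above the counter, axes as the base's. Socket 50 mm across; upright bore 29 mm, with two opposite slots (8 mm wide at the bore) for the pins. While the pins lie on this top the spout's origin is 40 mm above the counter.
- slots (a point): On the socket's axis at slot level (z 40 mm), axes as the base's: it does NOT turn with the slots. Their angle varies and must be seen or felt: the pins drop in when the tube points between 0.90 and 1.60 rad anticlockwise (from above) of the red line, with some 0.05 rad of play either way. Half a turn round they go in too, but then end pointing wrong.
- thread (a point): On the axis, 33 mm above the counter: where the pins then are. Right-hand thread, tightens clockwise from above: loose for the first 0.3 to 0.45 rad from the slot, then resistance rises as it draws the spout down 6 mm per rad onto the seal. A hand holding it must follow it down. It holds by friction when let go. End stop 0.3 rad or more past the line.
- seal_top (a point): Centre of the springy rubber seal as it lies free, 25 mm above the counter: the shank's lower end meets it once the pins have dropped. 2 N per mm, 10 mm of travel; with the tube on the red line the thread has squeezed it some 2 to 7 mm (5 to 14 N).
- nozzle: Bystander: white plastic straight nozzle, 32 mm across, 60 mm tall, upright; origin under its centre.
- oil: Bystander: green glass bottle, 60 mm across, 210 mm tall, upright; origin under its centre.
- jar: Bystander: amber glass jar with steel lid, 72 mm across, 100 mm tall; origin under its centre.
- bowl: Bystander: white bowl, 150 mm across, 60 mm tall; origin under its centre.
- cup: Bystander: blue cup, 70 mm across, 80 mm tall; origin under its centre.
- cutter: Bystander: pasta cutting wheel with a wooden handle, 165 mm long, up to 38 mm tall, lying; origin under its middle.
- spatula: Bystander: spatula with wooden handle, 280 mm long, lying; origin under its middle.
Mind the look-alikes: they are no part of the job. Several things look just like the spout: the one meant starts farthest to the robot's left.

How it is judged (in metres and radians):
On the way:
1. the spout's pins have dropped through the slots, the spout not yet turned home (horizontal distance between spout and base below 0.004 m and z of spout in the frame of base below 0.03 m and y of tip in the frame of base above 0.045 m), for 0.1 s.
At the end, for the whole second after the job is handed in: Spout released and at rest in the socket: upright within 0.12 rad, on its axis within 4 mm, its origin below 23.8 mm above the counter (seal squeezed at least 1.2 mm), its tube over the tray within 0.17 rad of the red line (horizontal distance between spout and base below 0.004 m and z of spout in the frame of base below 0.0238 m and angle between the x axis of spout and the x axis of base, either way round below 0.17 rad and x of tip in the frame of base above 0.03 m and angle between spout's own z axis and vertical below 0.12 rad and linear speed of spout below 0.01 m/s and contact force between the fingers and spout below 0.1 N); the robot touches nothing.
It fails at once if the spout is pressed or wrenched in the base or socket with 40 N or more (contact force between spout and base above 40 N).
It fails at once if the spout, screwed in, is turned more than 0.3 rad (17 degrees) past the red line (z of spout in the frame of base below 0.03 m and y of tip in the frame of base below -0.0195 m).
It fails at once if a bystander is moved by 30 mm or more (distance of any of nozzle, oil, jar, bowl, cup, cutter, spatula from where it was at the start of the episode above 0.03 m).
It also fails if it takes over 72 s, if anything falls off the work surface, if the arm or the gripper's body presses on something with over 40 N, if the wrist force passes 120 N, or if a joint passes its speed limit or range.

## Working session

There is one attempt and no reset: what is moved stays moved. The work goes in short steps, Python scripts to look and compute and a tool call to move; the robot and the scene stay as the last step left them, time stands still between calls to the robot, and variables do not carry over. Pictures are saved under pics/ and viewed, about 8 in all and at most 12, crops included, and the job is handed in when it is done.

Besides the shell and the picture viewer there is one more tool, called after "Call:" by a JSON object that holds its "fn" and its "kwargs", one argument or row to a line. arm_command: Moves the arm, as the interface text tells. Its arguments: {"type":"object","properties":{"commands":{"type":"array"}},"required":["commands"]}

```bash
mkdir -p pics; ls; cat > h.py <<'E'
from plant import *
import numpy as np, cv2
def K(s):
    f=s["frame"].shape[0]/2/np.tan(np.radians(s["fov_y"])/2)
    return f
def ray(s,u,v):
    M=np.array(s["world_to_cam"]);f=K(s)
    d=np.array([(u-s["cx"])/f,-(v-s["cy"])/f,-1.]);R=M[:3,:3]
    return -R.T@M[:3,3],R.T@d
def onz(s,u,v,z):
    o,d=ray(s,u,v);return o+d*(z-o[2])/d[2]
def proj(s,p):
    M=np.array(s["world_to_cam"]);c=M[:3,:3]@np.array(p)+M[:3,3];f=K(s)
    return s["cx"]-f*c[0]/c[2],s["cy"]+f*c[1]/c[2]
E
python3 - <<'E'
from h import *
import pickle
for n in("scene","top"):
    s=snapshot(n);pickle.dump(s,open(n+".pkl","wb"));cv2.imwrite(f"pics/{n}0.png",s["frame"])
    print(n,[k for k in s],s["fov_y"],s["cx"],s["cy"],np.round(ray(s,320,200),3).tolist())
print(get_obs())
E
```

```text
pics
scene ['frame', 'fov_y', 'cx', 'cy', 'world_to_cam'] 52.39224463675046 324.93424144070354 194.1113341035669 [[1.022, 0.815, 0.711], [-0.422, -0.697, -0.58]]
top ['frame', 'fov_y', 'cx', 'cy', 'world_to_cam'] 44.69901401266973 316.0289140354915 207.17706743839787 [[0.353, 0.024, 1.36], [0.159, 0.01, -0.987]]
{'clock': 0.1, 'joint_pos': array([-5.90084611e+01,  2.05886532e+01,  6.39993765e-01, -1.85398167e-02,
       -7.01378181e+01, -1.65065130e+01]), 'qvel': array([-0.04770619, -0.0647731 ,  0.05593962,  0.02964849, -0.0443194 ,
        0.14158485]), 'tau': array([-5.32762977e-03, -5.84162164e+01,  2.93751061e+01,  7.01568782e+00,
        1.01226254e-02, -6.17470278e-05]), 'tool_pos': array([ 0.16867672, -0.65306323,  0.18570637]), 'orientation': array([  5.11270312,  89.91178292, 109.59141675]), 'force': array([ 0.19891812, -0.82708787,  0.44603572]), 'moment': array([-0.01175517, -0.03131026, -0.03047335]), 'opening': 0.08721877436525764}
```

View pics/scene0.png

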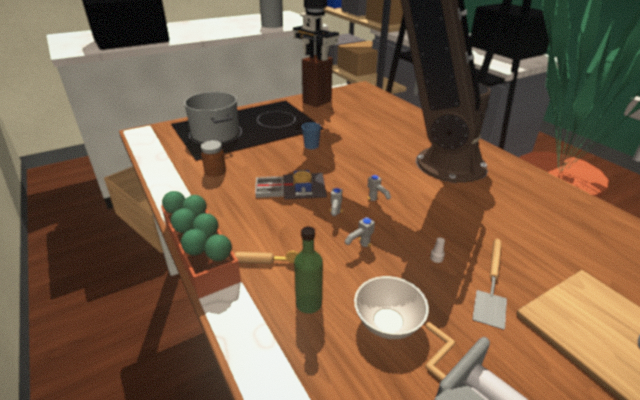

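View pics/top0.png

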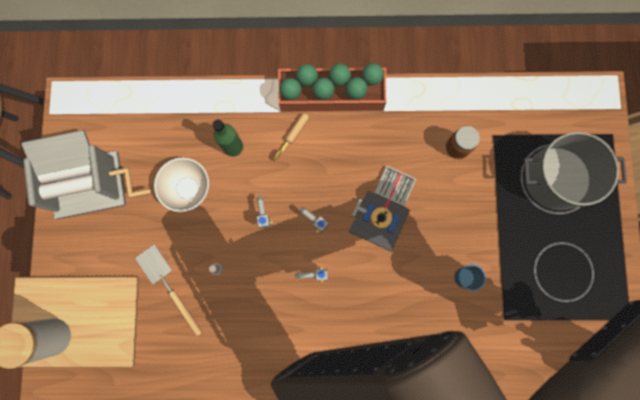

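```bash
python3 - <<'E'
from h import *
import pickle
s=pickle.load(open("top.pkl","rb"));c=pickle.load(open("scene.pkl","rb"))
for n,u,v,z in [("A",264,221,.076),("B",320,224,.076),("C",321,274,.076),("sock",381,217,.045),("bowl",181,185,.06),("nozz",215,268,.06),("cup",470,278,.08),("jar",466,140,.1)]:
    p=onz(s,u,v,z);print(n,p.round(4),np.round(proj(c,p),0))
f=s["frame"][160:300,235:430];cv2.imwrite("pics/topc.png",cv2.resize(f,None,fx=4,fy=4,interpolation=cv2.INTER_CUBIC))
E
```

```text
A [0.5049 0.1858 0.076 ] [366. 220.]
B [0.4961 0.0368 0.076 ] [337. 190.]
C [0.3646 0.0347 0.076 ] [374. 177.]
sock [ 0.5178 -0.1288  0.045 ] [302. 175.]
bowl [0.6071 0.4165 0.06  ] [392. 302.]
nozz [0.3815 0.3171 0.06  ] [438. 238.]
cup [ 0.3529 -0.3511  0.08  ] [312. 126.]
jar [ 0.7157 -0.3523  0.1   ] [213. 144.]
```

View pics/topc.png

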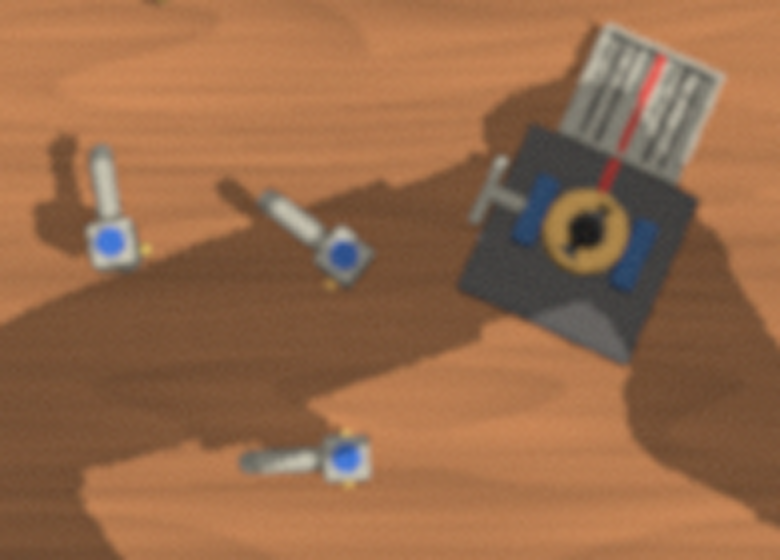

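```bash
cat >> h.py <<'E'
from scipy.spatial.transform import Rotation as Ro
def state(o=None):
    o=o or get_obs();R=Ro.from_euler('xyz',o["orientation"],degrees=True).as_matrix()
    return np.array(o["tool_pos"]),R,np.degrees(np.arctan2(R[1,2],R[0,2]))
def go(p,ang=None):
    """remaining shift in tool axes (mm) and turn (deg) to TCP p with jaw axis at world angle ang"""
    t,R,a=state();print("jaw ang",a.round(1),"tool",t.round(4),"x-axis",R[:,0].round(3),"q6",get_obs()["joint_pos"][5].round(1))
    d=R.T@(np.array(p)-t)*1000
    turn=None if ang is None else -((ang-a+90)%180-90)
    print("shift",d.round(1),"turn",turn)
E
python3 - <<'E'
from h import *
go([.505,-.30,.187],96.5)
go([.505,.1858,.187],96.5)
E
```

```text
jaw ang 104.5 tool [ 0.1687 -0.6531  0.1857] x-axis [-0.001  0.001 -1.   ] q6 -16.5
shift [  -1.  -413.9  257.8] turn 7.978707604686434
jaw ang 104.5 tool [ 0.1687 -0.6531  0.1857] x-axis [-0.001  0.001 -1.   ] q6 -16.5
shift [-3.000e-01 -5.354e+02  7.281e+02] turn 7.978707604686434
```

Call:
{"fn": "arm_command", "kwargs": {
  "commands": [0,-51,32,0,100,0,-51,32,0,100,0,-51,32,0,100,0,-51,32,0,100,0,-51,32,0,100]
}}

```text
clock: 0.72
tool_pos: [0.3777, -0.4305, 0.1825]
orientation: [22.5, 89.6, 126.6]
force: [0.9, -0.6, 0.3]
opening: 0.0875
```

Call:
{"fn": "arm_command", "kwargs": {
  "commands": [0,-51,32,0,100,0,-51,32,0,100,0,-51,32,0,100,0,-20,58,0,100,0,-20,58,0,100]
}}

```text
clock: 1.35
tool_pos: [0.5182, -0.1704, 0.1812]
orientation: [36.2, 89.5, 140.3]
force: [0.5, 1.0, -0.1]
opening: 0.0879
```

```bash
python3 - <<'E'
from h import *
go([.505,.1858,.187],96.5)
E
```

```text
jaw ang 104.0 tool [ 0.5182 -0.1704  0.1812] x-axis [-0.007  0.005 -1.   ] q6 -77.9
shift [ -3.8 -73.6 348.8] turn 7.537139058647597
```

```bash
python3 - <<'E'
from h import *
import pickle
s=snapshot("wrist");pickle.dump(s,open("w1.pkl","wb"));cv2.imwrite("pics/w1.png",s["frame"])
print(s["fov_y"],s["cx"],s["cy"],np.round(ray(s,320,200),3).tolist(),np.round(proj(s,[.5178,-.1288,.045])))
E
```

```text
70.13448428859452 321.21663751471226 202.54578865755514 [[0.436, -0.193, 0.38], [0.285, 0.074, -0.956]] [354. 193.]
```

View pics/w1.png

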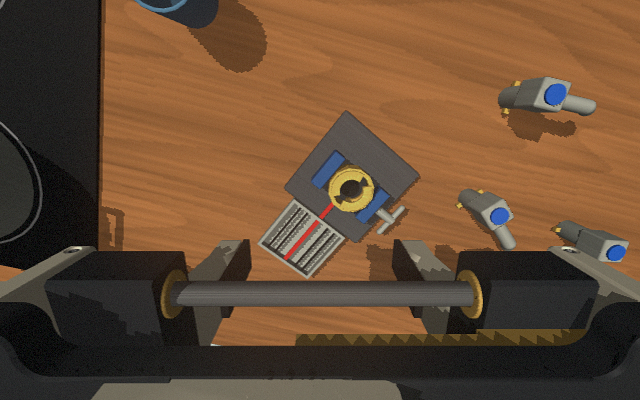

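```bash
python3 - <<'E'
from h import *
f=cv2.imread("pics/w1.png")[105:285,250:430];cv2.imwrite("pics/w1c.png",cv2.resize(f,(600,600),interpolation=cv2.INTER_CUBIC))
E
```

```text
(no output)
```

View pics/w1c.png

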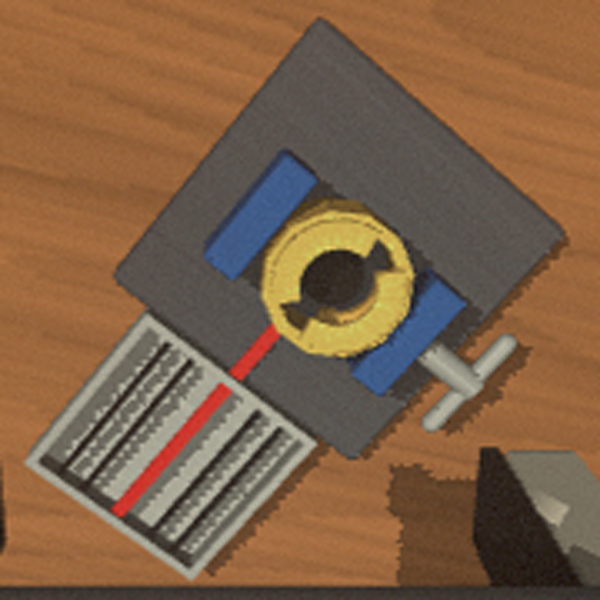

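```bash
python3 - <<'E'
from h import *
import pickle
s=pickle.load(open("w1.pkl","rb"))
P=lambda u,v,z: onz(s,u/600*180+250,v/600*180+105,z)
c=P(338,281,.045);print("sock",c)
co=[P(*q,.012) for q in[(320,17),(568,235),(355,458),(115,273)]]
print("plate ctr",np.mean(co,0),[np.linalg.norm(co[i]-co[i-1]).round(4) for i in range(4)])
ang=lambda d:np.degrees(np.arctan2(d[1],d[0]))
print("edges",ang(co[3]-co[0]),ang(co[2]-co[1]),ang(co[1]-co[0])-90,ang(co[2]-co[3])-90)
r=P(120,513,.016)-P(223,388,.016);print("red",ang(r), "ctr->tray end",ang(P(120,513,.016)-c),ang(P(223,388,.016)-c))
a,b=P(388,254,.045),P(292,320,.045);print("slot",ang(a-b),np.linalg.norm(a-b),(a+b)/2)
t=pickle.load(open("top.pkl","rb"))
for zz in[(110,242)]:print(onz(t,235+110/4,160+242/4,.076))
p=onz(t,235+101/4,160+155/4,.046+.006);q=onz(t,235+110/4,160+242/4,.076);print("tubedir",ang(p-q),np.linalg.norm((p-q)[:2]))
go([*q[:2],.15],96.5)
E
```

```text
sock [ 0.5140094  -0.13351725  0.045     ]
plate ctr [ 0.51071989 -0.13008517  0.012     ] [np.float64(0.1255), np.float64(0.1296), np.float64(0.1259), np.float64(0.1282)]
edges -25.1801912430472 -25.835124434238924 -25.235984240503825 -25.424263996551858
red -23.73581801022209 ctr->tray end -24.141833428922318 -24.574875620685418
slot 140.04718157154883 0.042428562083785086 [ 0.51618896 -0.13232976  0.045     ]
[0.50625036 0.18986905 0.076     ]
tubedir 9.085280595770945 0.06348716826488127
jaw ang 104.2 tool [ 0.5188 -0.1649  0.1813] x-axis [-0.005  0.007 -1.   ] q6 -78.3
shift [ 33.9 -74.8 346.7] turn 7.683564297876231
```

Call:
{"fn": "arm_command", "kwargs": {
  "commands": [0,-12,52,1,100,0,-12,52,1,100,0,-12,52,1,100,0,-12,52,1,100,0,-12,52,1,100]
}}

```text
clock: 2.02
tool_pos: [0.5212, 0.1092, 0.1823]
orientation: [35.8, 89.4, 134.8]
force: [1.7, -0.8, 0.5]
opening: 0.0875
```

Call:
{"fn": "arm_command", "kwargs": {
  "commands": [0,-12,52,1,100,0,-8,40,1,100,0,-5,20,0,100,0,0,0,0,100]
}}

```text
clock: 2.52
tool_pos: [0.5287, 0.2301, 0.1818]
orientation: [49.1, 89.4, 146.2]
force: [0.1, -1.7, -0.3]
opening: 0.0879
```

```bash
python3 - <<'E'
from h import *
import pickle
s=snapshot("wrist");pickle.dump(s,open("w2.pkl","wb"))
q=np.array([.506,.188,.06]);u,v=np.array(proj(s,q)).astype(int);u0,v0=max(u-90,0),max(v-80,0);print(u,v,u0,v0)
f=s["frame"][v0:v0+160,u0:u0+180];cv2.imwrite("pics/w2.png",cv2.resize(f,None,fx=4,fy=3.75) if 0 else cv2.resize(f,None,fx=3.5,fy=3.5,interpolation=cv2.INTER_CUBIC))
go([.506,.188,.15],98)
E
```

```text
287 165 197 85
jaw ang 97.1 tool [0.5285 0.2293 0.1818] x-axis [-0.009  0.006 -1.   ] q6 -125.0
shift [ 31.7  27.2 -38.4] turn -0.8647004377593959
```

View pics/w2.png

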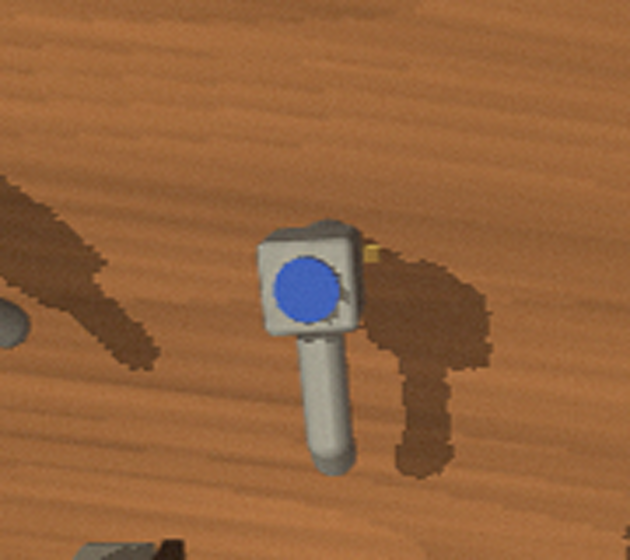

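```bash
python3 - <<'E'
from h import *
import pickle
s=pickle.load(open("w2.pkl","rb"))
P=lambda u,v,z: onz(s,u/3.5+197,v/3.5+85,z)
ang=lambda d:np.degrees(np.arctan2(d[1],d[0]))
c=P(308,289,.076);co=[P(*q,.076) for q in[(258,242),(354,237),(358,327),(267,335)]]
print(c,np.mean(co,0),[np.linalg.norm(co[i]-co[i-1]).round(4) for i in range(4)])
print("x dir",ang(co[3]-co[0]),ang(co[2]-co[1]),ang(co[1]-co[0])-90,ang(co[2]-co[3])-90)
print("tube",ang(P(320,345,.065)-P(330,450,.062)),"tip",P(332,455,.055)-c)
for x in(0,1): go([*np.mean([c,np.mean(co,0)],0)[:2],.041],95)
E
```

```text
[0.50595212 0.18750334 0.076     ] [0.50493994 0.18780516 0.076     ] [np.float64(0.029), np.float64(0.0292), np.float64(0.0279), np.float64(0.0286)]
x dir 9.689130921538384 8.34120815784218 10.082101443621085 12.208396411494107
tube -170.0767491974354 tip [ 0.06110946  0.01127306 -0.021     ]
jaw ang 97.1 tool [0.5285 0.2293 0.1818] x-axis [-0.009  0.006 -1.   ] q6 -125.0
shift [140.7  26.9 -39.4] turn 2.135299562240604
jaw ang 97.1 tool [0.5285 0.2293 0.1818] x-axis [-0.009  0.006 -1.   ] q6 -125.0
shift [140.7  26.9 -39.4] turn 2.135299562240604
```

Call:
{"fn": "arm_command", "kwargs": {
  "commands": [20,27,-40,-3,100,40,0,0,0,100,0,0,0,0,100,0,0,0,0,100]
}}

```text
clock: 3.08
tool_pos: [0.5064, 0.1815, 0.1227]
orientation: [40.0, 89.5, 140.1]
force: [-0.5, 0.5, -0.7]
opening: 0.0874
```

```bash
python3 - <<'E'
from h import *
go([.5055,.1876,.041],99.9)
E
```

```text
jaw ang 100.1 tool [0.5064 0.1815 0.1227] x-axis [-0.007  0.006 -1.   ] q6 -119.8
shift [81.7 -0.7  5.5] turn 0.1740488764746857
```

Call:
{"fn": "arm_command", "kwargs": {
  "commands": [30,0,5,0,100,30,0,0,0,100,18,0,0,0,100,3,0,0,0,100,0,0,0,0,100]
}}

```text
clock: 3.7
tool_pos: [0.5112, 0.1901, 0.048]
orientation: [-24.2, 89.3, 75.9]
force: [-0.1, 0.5, 0.8]
opening: 0.0874
```

```bash
python3 - <<'E'
from h import *
go([.5055,.1876,.041],99.9)
E
```

```text
jaw ang 100.1 tool [0.5112 0.1901 0.048 ] x-axis [ 0.003  0.012 -1.   ] q6 -120.2
shift [ 6.9  6.1 -1.6] turn 0.20023935187373354
```

Call:
{"fn": "arm_command", "kwargs": {
  "commands": [7,6,-1,0,100,0,0,0,0,100,0,0,0,0,100]
}}

```text
clock: 4.08
tool_pos: [0.5063, 0.1889, 0.0428]
orientation: [-32.6, 89.1, 67.5]
force: [-0.3, 0.6, 0.6]
opening: 0.0876
```

```bash
python3 - <<'E'
from h import *
go([.5055,.1876,.041],99.9)
E
```

```text
jaw ang 100.1 tool [0.5063 0.1889 0.0428] x-axis [ 0.006  0.015 -1.   ] q6 -120.4
shift [ 1.8  1.1 -1.2] turn 0.21438991231782722
```

Call:
{"fn": "arm_command", "kwargs": {
  "commands": [1,1,-1,0,60,0,0,0,0,40,0,0,0,0,0,0,0,0,0,0,0,0,0,0,0]
}}

```text
clock: 4.7
tool_pos: [0.5057, 0.1879, 0.0421]
orientation: [-33.8, 89.1, 66.4]
force: [-0.5, -0.4, 0.1]
opening: 0.043
```

Call:
{"fn": "arm_command", "kwargs": {
  "commands": [0,0,0,0,0,0,0,0,0,0,0,0,0,0,0]
}}

```text
clock: 5.08
tool_pos: [0.5058, 0.1879, 0.0421]
orientation: [-33.6, 89.1, 66.5]
force: [-0.2, 0.1, -0.7]
opening: 0.0134
```

```bash
python3 - <<'E'
from h import *
go([.5055,.1876,.041],99.9);print(get_obs()["force"],get_obs()["moment"])
E
```

```text
jaw ang 100.1 tool [0.5058 0.1879 0.0421] x-axis [ 0.006  0.015 -1.   ] q6 -120.4
shift [ 1.1  0.3 -0.2] turn 0.21893585789348435
[-0.21553818  0.05357438 -0.66221869] [-0.07097274  0.08835826  0.01419646]
```

```bash
python3 - <<'E'
from h import *
import pickle
s=snapshot("wrist");t=snapshot("top")
a=cv2.resize(s["frame"],(800,500))[80:480];b=cv2.resize(t["frame"][190:240,213:313],(800,400),interpolation=cv2.INTER_CUBIC)[100:300]
cv2.imwrite("pics/w3.png",np.vstack([a,b]));print(get_obs()["opening"])
E
```

```text
0.00533462867470485
```

View pics/w3.png

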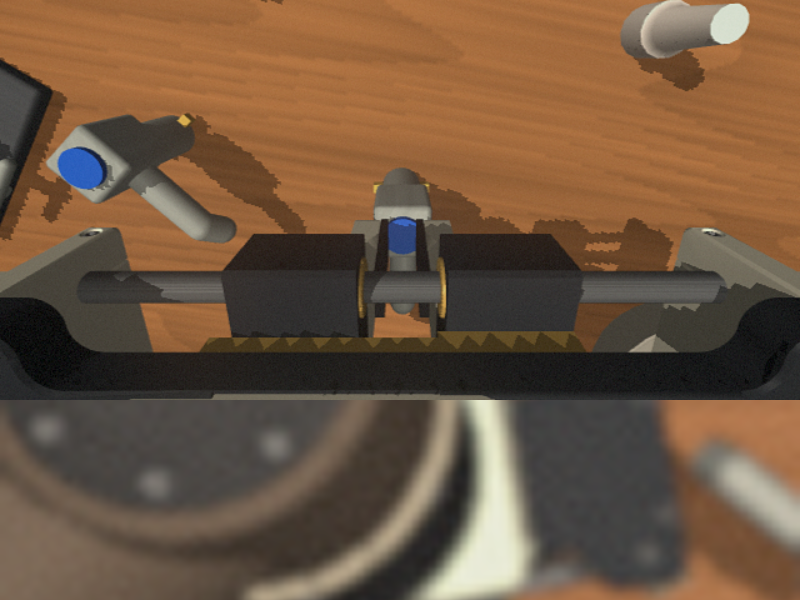

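```bash
python3 - <<'E'
from h import *
o=get_obs();s=snapshot("wrist");t,R,a=state(o);print(t,o["opening"],o["clock"])
print("cam",ray(s,320,200))
f=lambda p:np.round(np.array(proj(s,p))*1.25-[0,80])
print("tcp in view",f(t),"tcp+30mm",f(t-R[:,0]*.03),"disc",f([.5055,.1876,.076]),"spout bottom",f([.5055,.1876,0]), f([.5055,.1876,.04]))
E
```

```text
[0.50576973 0.18785718 0.04208076] 0.00533462867470485 5.175
cam (array([0.42013006, 0.16887417, 0.23960898]), array([ 0.30187046,  0.06248935, -0.95135029]))
tcp in view [403. 207.] tcp+30mm [403. 230.] disc [404. 234.] spout bottom [402. 183.] [403. 205.]
```

Call:
{"fn": "arm_command", "kwargs": {
  "commands": [0,0,0,0,0,0,0,0,0,0]
}}

```text
clock: 5.48
tool_pos: [0.5058, 0.1878, 0.0421]
orientation: [-33.7, 89.1, 66.4]
force: [-0.3, 0.8, -0.1]
opening: 0.0002
```

```bash
python3 - <<'E'
from h import *
s=snapshot("wrist");cv2.imwrite("pics/w4.png",cv2.resize(s["frame"][180:280,260:390],None,fx=5.5,fy=5.5,interpolation=cv2.INTER_CUBIC));print(get_obs()["opening"],get_obs()["force"])
E
```

```text
0.0005091687872016567 [-0.0920355   0.16412959  0.91015801]
```

View pics/w4.png

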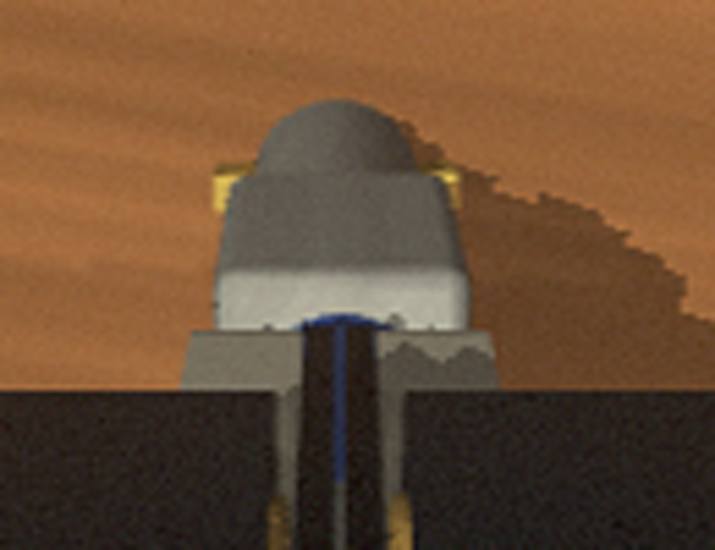

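```bash
python3 - <<'E'
from h import *
import pickle
s=snapshot("wrist");t,R,a=state()
for d in(0,.01,.02,.03,.04):
  print(d,[np.round(proj(s,t+R@np.array([-d,y,0]))) for y in(-.0095,0,.0095)], [np.round(proj(s,t+R@np.array([-d,-.0095*k,z]))) for z in(-.0435,.0435) for k in (1,)])
M=np.array(s["world_to_cam"]);print("cam in tool mm",R.T@(-M[:3,:3].T@M[:3,3]-t)*1000,"axis in tool",R.T@M[:3,:3].T@[0,0,-1.])
w=pickle.load(open("w1.pkl","rb"));M1=np.array(w["world_to_cam"]);M2=np.array(pickle.load(open("w2.pkl","rb"))["world_to_cam"])
print(-M1[:3,:3].T@M1[:3,3],-M2[:3,:3].T@M2[:3,3])
E
```

```text
0 [array([323., 241.]), array([323., 230.]), array([323., 218.])] [array([266., 241.]), array([379., 241.])]
0.01 [array([323., 247.]), array([323., 235.]), array([323., 223.])] [array([263., 247.]), array([382., 247.])]
0.02 [array([323., 254.]), array([323., 241.]), array([323., 229.])] [array([260., 254.]), array([385., 254.])]
0.03 [array([323., 261.]), array([323., 248.]), array([323., 235.])] [array([257., 261.]), array([388., 261.])]
0.04 [array([323., 269.]), array([323., 255.]), array([323., 242.])] [array([254., 269.]), array([392., 269.])]
cam in tool mm [-198.35715481   85.83837024   -0.9718677 ] axis in tool [ 9.51346984e-01 -3.08121585e-01 -6.42037551e-05]
[ 0.43636636 -0.19314757  0.37991962] [0.44541796 0.217166   0.38076024]
```

Call:
{"fn": "arm_command", "kwargs": {
  "commands": [0,0,0,0,100,0,0,0,0,100,0,0,0,0,100,0,0,0,0,100,0,0,0,0,100]
}}

```text
clock: 6.2
tool_pos: [0.5058, 0.1879, 0.0421]
orientation: [-33.7, 89.1, 66.4]
force: [-0.6, 0.4, -0.1]
opening: 0.045
```

Call:
{"fn": "arm_command", "kwargs": {
  "commands": [0,0,0,0,100,0,0,0,0,100,8,0,0,0,100,8,0,0,0,100,0,0,0,0,100]
}}

```text
clock: 6.82
tool_pos: [0.5056, 0.1879, 0.0246]
orientation: [-32.3, 89.1, 67.8]
force: [-0.6, -0.9, -0.1]
opening: 0.087
```

```bash
python3 - <<'E'
from h import *
go([.5055,.1876,.005],99.9);print(get_obs()["force"],get_obs()["opening"])
E
```

```text
jaw ang 100.1 tool [0.5056 0.1879 0.0246] x-axis [ 0.006  0.015 -1.   ] q6 -120.4
shift [19.6  0.3 -0.6] turn 0.2109512937970095
[-0.58895692 -0.90242686 -0.11179855] 0.08703645532869973
```

Call:
{"fn": "arm_command", "kwargs": {
  "commands": [9,0,0,0,100,7,0,0,0,100,0,0,0,0,100,0,0,0,0,70,0,0,0,0,40]
}}

```text
clock: 7.45
tool_pos: [0.5057, 0.1882, 0.0072]
orientation: [-31.8, 89.1, 68.3]
force: [0.0, 0.0, -0.9]
opening: 0.0732
```

Call:
{"fn": "arm_command", "kwargs": {
  "commands": [0,0,0,0,0,0,0,0,0,0,0,0,0,0,0,0,0,0,0,0,0,0,0,0,0]
}}

```text
clock: 8.07
tool_pos: [0.506, 0.1884, 0.0079]
orientation: [-34.1, 89.1, 66.0]
force: [-0.1, -0.2, -0.4]
opening: 0.0299
```

Call:
{"fn": "arm_command", "kwargs": {
  "commands": [0,0,0,0,0,0,0,0,0,0]
}}

```text
clock: 8.32
tool_pos: [0.5061, 0.1884, 0.0079]
orientation: [-34.2, 89.1, 65.9]
force: [-0.2, 0.1, 1.3]
opening: 0.0298
```

```bash
python3 - <<'E'
from h import *
go([.5055,.1876,.005],99.9);print(get_obs()["force"],get_obs()["opening"])
s=snapshot("wrist");cv2.imwrite("pics/w5.png",cv2.resize(s["frame"][170:290,250:400],None,fx=4,fy=4))
E
```

```text
jaw ang 100.1 tool [0.5061 0.1884 0.0079] x-axis [ 0.007  0.015 -1.   ] q6 -120.3
shift [ 2.8  0.7 -0.7] turn 0.22666934643667958
[-0.23148455  0.13182127  1.33807826] 0.029792069318528177
```

Call:
{"fn": "arm_command", "kwargs": {
  "commands": [-20,0,0,0,0,-50,0,0,0,0,-50,0,0,0,0,-40,0,0,0,0,0,0,0,0,0]
}}

```text
clock: 9.0
tool_pos: [0.5027, 0.1847, 0.1699]
orientation: [-13.4, 89.3, 86.6]
force: [-1.0, 0.0, -3.1]
opening: 0.03
```

```bash
python3 - <<'E'
from h import *
go([.515,-.13,.16],140);print(get_obs()["force"],get_obs()["opening"])
E
```

```text
jaw ang 100.1 tool [0.5027 0.1847 0.1699] x-axis [ 0.001  0.012 -1.   ] q6 -120.5
shift [   6.3   42.9 -312.1] turn -39.943627353169404
[-0.95195932  0.01318036 -3.12359823] 0.02996794690913284
```

Call:
{"fn": "arm_command", "kwargs": {
  "commands": [0,6,-46,0,0,0,6,-46,0,0,0,6,-46,0,0,0,6,-46,0,0,0,6,-46,0,0]
}}

```text
clock: 9.62
tool_pos: [0.5094, -0.0509, 0.1608]
orientation: [25.6, 89.2, 125.9]
force: [1.1, 0.8, -2.1]
opening: 0.03
```

Call:
{"fn": "arm_command", "kwargs": {
  "commands": [0,6,-46,0,0,0,6,-20,0,0,0,0,0,-8,0,0,0,0,-8,0,0,0,0,-8,0]
}}

```text
clock: 10.25
tool_pos: [0.5029, -0.1235, 0.1514]
orientation: [25.8, 88.5, 150.3]
force: [0.7, -0.4, -2.3]
opening: 0.0296
```

Call:
{"fn": "arm_command", "kwargs": {
  "commands": [0,0,0,-8,0,0,0,0,-6,0,0,0,0,0,0,0,0,0,0,0]
}}

```text
clock: 10.75
tool_pos: [0.499, -0.1231, 0.1459]
orientation: [17.6, 88.0, 156.5]
force: [-0.6, -0.6, -2.6]
opening: 0.03
```

```bash
python3 - <<'E'
from h import *
import pickle
go([.515,-.13,.11],140);print(get_obs()["force"],get_obs()["opening"])
s=snapshot("wrist");pickle.dump(s,open("w6.pkl","wb"));f=s["frame"]
t=snapshot("scene");pickle.dump(t,open("s6.pkl","wb"))
u,v=np.array(proj(t,[.515,-.13,.06])).astype(int);print(u,v,u-50,v-40)
g=t["frame"][v-40:v+40,u-50:u+50]
cv2.imwrite("pics/w6.png",np.vstack([cv2.resize(f[130:270],(800,350))[:280],np.pad(cv2.resize(g,(400,320),interpolation=cv2.INTER_CUBIC),((0,0),(200,200),(0,0)))]))
print("wrist proj socket",proj(s,[.515,-.13,.045]))
E
```

```text
jaw ang 138.8 tool [ 0.499  -0.1231  0.1459] x-axis [-0.031  0.014 -0.999] q6 -47.8
shift [ 35.3  -5.7 -17.7] turn -1.1849957624482386
[-0.61867259 -0.63043055 -2.58939206] 0.030023321737735774
302 169 252 129
wrist proj socket (np.float64(302.80024258249813), np.float64(198.86201796628356))
```

View pics/w6.png

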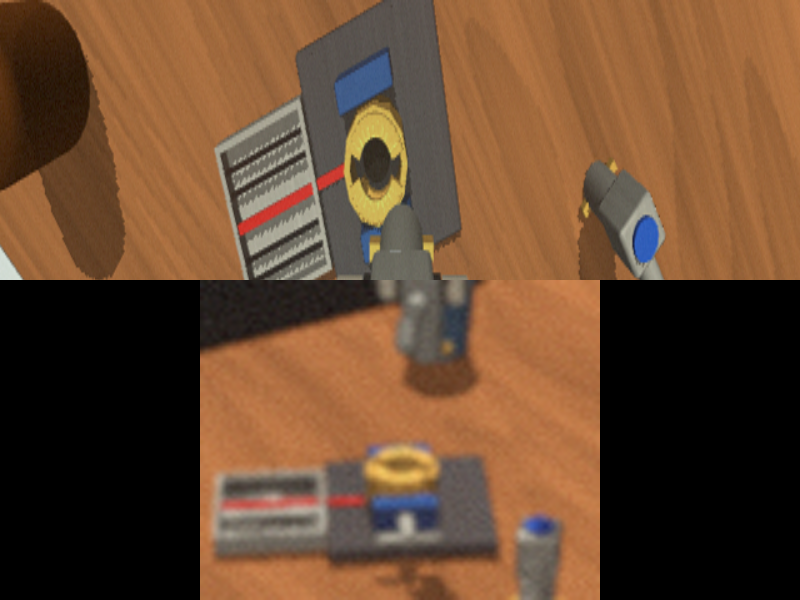

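```bash
python3 - <<'E'
from h import *
import pickle
s=pickle.load(open("w6.pkl","rb"));t,R,a=state()
ang=lambda d:np.degrees(np.arctan2(d[1],d[0]))
print("sock",onz(s,300.8,195,.045))
A,B=onz(s,281.6,199.2,.045),onz(s,320,196,.045);print("slots",ang(A-B)%180,np.linalg.norm(A-B),(A+B)/2)
print("pins model",[np.round(proj(s,t+R@np.array([0,0,z]))) for z in(-.019,.019)],"seen (298,228),(342,228)")
p,q=onz(s,(240)/1.25,130+230/2.5,.016),onz(s,312/1.25,130+190/2.5,.016);print("red",ang(p-q))
c=onz(s,300.8,195,.045);print(ang(p-c),ang(q-c))
o=pickle.load(open("s6.pkl","rb"));f=lambda u,v,z:onz(o,252+(u-200)/4,129+(v-280)/4,z)
print("scene sock",f(401,467,.045));T=pickle.load(open("top.pkl","rb"))
print("top sock",onz(T,235+587/4,160+229/4,.045))
E
```

```text
sock [ 0.51366555 -0.13470688  0.045     ]
slots 143.22174766020038 0.04216869401246906 [ 0.51565129 -0.1325156   0.045     ]
pins model [array([295., 230.]), array([346., 230.])] seen (298,228),(342,228)
red -25.683109330976453
-24.14422186502034 -22.439413126956747
scene sock [ 0.51967056 -0.1216263   0.045     ]
top sock [ 0.51705503 -0.13080559  0.045     ]
```

Call:
{"fn": "arm_command", "kwargs": {
  "commands": [20,-4,-20,-2,0,25,0,0,0,0,18,0,0,0,0,0,0,0,0,0]
}}

```text
clock: 11.35
tool_pos: [0.5163, -0.1326, 0.0814]
orientation: [14.0, 88.2, 154.7]
force: [-0.3, -0.0, -1.1]
opening: 0.0297
```

```bash
cat >> h.py <<'E'
def tgt(p,ang=None):
    """as go, for the spout's origin (8 mm beyond TCP)"""
    o=get_obs();t,R,a=state(o);print("spout",(t+R[:,0]*.008).round(4),"clock",o["clock"],"force",o["force"].round(1),"mom",o["moment"].round(2),"op",o["opening"].round(4))
    go(np.array(p)-R[:,0]*.008,ang)
E
python3 - <<'E'
from h import *
tgt([.515,-.133,.05],141.5)
E
```

```text
Traceback (most recent call last):
  File "h.py", line 27, in tgt
    o=get_obs();t,R,a=state(o);print("spout",(t+R[:,0]*.008).round(4),"clock",o["clock"],"force",o["force"].round(1),"mom",o["moment"].round(2),"op",o["opening"].round(4))
                                                                                                                                                     ^^^^^^^^^^^^^^^^^^
AttributeError: 'float' object has no attribute 'round'
```

```bash
sed -i 's/o\["opening"\].round(4)/round(o["opening"],4)/' h.py
python3 - <<'E'
from h import *
import pickle
tgt([.515,-.133,.05],141.5)
s=snapshot("wrist");pickle.dump(s,open("w7.pkl","wb"))
u,v=map(int,proj(s,[.515,-.133,.045]));print(u,v,u-65,v-50)
cv2.imwrite("pics/w7.png",cv2.resize(s["frame"][v-50:v+50,u-65:u+65],None,fx=5,fy=5,interpolation=cv2.INTER_CUBIC))
E
```

```text
spout [ 0.516  -0.1325  0.0734] clock 11.35 force [-0.3 -0.  -1.1] mom [-0.12 -0.07 -0.03] op 0.0297
jaw ang 140.7 tool [ 0.5163 -0.1326  0.0814] x-axis [-0.029  0.014 -0.999] q6 -44.5
shift [23.4  0.8 -0.2] turn -0.8162052422918862
320 212 255 162
```

View pics/w7.png

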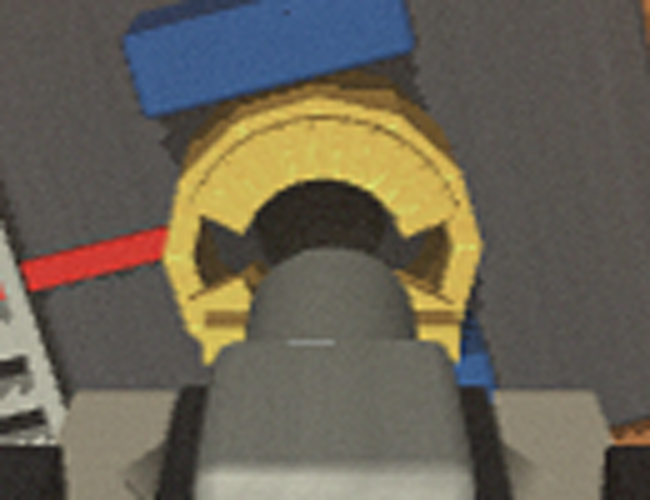

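```bash
python3 - <<'E'
from h import *
import pickle
s=pickle.load(open("w7.pkl","rb"));f=lambda u,v,z=.045:onz(s,u/5+255,v/5+162,z)
A,B=f(212,255),f(437,258);d=A-B;print((A+B)/2,np.degrees(np.arctan2(d[1],d[0]))%180)
print("outer",f(165,256),f(482,256),f(323,97),"diam",np.linalg.norm(f(165,256)-f(482,256)))
print("bore top",f(323,178)) 
t,R,a=state();print("pin model crop",[(np.array(proj(s,t+R@np.array([0,0,z])))-[255,162])*5 for z in(-.019,.019)])
tgt([*((A+B)/2)[:2],.045],141.5)
E
```

```text
[ 0.51562498 -0.13266385  0.045     ] 139.2248097474984
outer [ 0.53696641 -0.15067123  0.045     ] [ 0.49436479 -0.11496939  0.045     ] [ 0.49768187 -0.15500083  0.045     ] diam 0.05558344615244942
bore top [ 0.50675938 -0.14395678  0.045     ]
pin model crop [array([198.26782719, 345.43042365]), array([450.72517806, 345.1499567 ])]
spout [ 0.5168 -0.1326  0.0743] clock 11.4 force [ 0.2  0.5 -1. ] mom [ 0.01 -0.14  0.  ] op 0.0297
jaw ang 140.7 tool [ 0.517  -0.1327  0.0823] x-axis [-0.028  0.014 -1.   ] q6 -44.5
shift [29.3  0.6 -0. ] turn -0.791336226800496
```

Call:
{"fn": "arm_command", "kwargs": {
  "commands": [15,0,-1,0,0,10,0,0,0,0,0,0,0,0,0]
}}

```text
clock: 11.78
tool_pos: [0.5183, -0.1329, 0.0572]
orientation: [10.5, 88.4, 151.2]
force: [0.7, -0.7, -2.5]
opening: 0.0301
```

```bash
python3 - <<'E'
from h import *
tgt([.515,-.1320,.04],140.7)
E
```

```text
spout [ 0.5181 -0.1328  0.0493] clock 11.775 force [ 0.7 -0.7 -2.5] mom [-0.07 -0.03 -0.02] op 0.0301
jaw ang 140.7 tool [ 0.5183 -0.1329  0.0572] x-axis [-0.025  0.014 -1.   ] q6 -44.4
shift [9.3 1.3 2.6] turn -0.010141768691511288
```

Call:
{"fn": "arm_command", "kwargs": {
  "commands": [3,1.5,1,0,0,3,0,0,0,0,0,0,0,0,0]
}}

```text
clock: 12.15
tool_pos: [0.5167, -0.1334, 0.0515]
orientation: [9.6, 88.4, 150.3]
force: [0.2, -0.3, -3.7]
opening: 0.0296
```

Call:
{"fn": "arm_command", "kwargs": {
  "commands": [2,0,0,0,0,2,0,0,0,0]
}}

```text
clock: 12.4
tool_pos: [0.517, -0.1333, 0.0477]
orientation: [8.8, 88.5, 149.5]
force: [0.1, 0.4, -1.6]
opening: 0.0299
```

```bash
python3 - <<'E'
from h import *
tgt([.5164,-.1332,.03],140.7)
E
```

```text
spout [ 0.5168 -0.1332  0.0397] clock 12.4 force [ 0.1  0.4 -1.6] mom [-0.04 -0.03 -0.  ] op 0.0299
jaw ang 140.7 tool [ 0.517  -0.1333  0.0477] x-axis [-0.023  0.013 -1.   ] q6 -44.3
shift [9.7 0.2 0.1] turn 0.006685653812184
```

Call:
{"fn": "arm_command", "kwargs": {
  "commands": [2,0,0,0,0,2,0,0,0,0]
}}

```text
clock: 12.65
tool_pos: [0.5169, -0.1333, 0.0434]
orientation: [8.6, 88.5, 149.3]
force: [-1.3, 0.3, -2.1]
opening: 0.0297
```

Call:
{"fn": "arm_command", "kwargs": {
  "commands": [2,0,0,0,0,2,0,0,0,0]
}}

```text
clock: 12.9
tool_pos: [0.5168, -0.1332, 0.0391]
orientation: [8.7, 88.5, 149.4]
force: [1.5, 0.6, -2.1]
opening: 0.0294
```

Call:
{"fn": "arm_command", "kwargs": {
  "commands": [2,0,0,0,0,2,0,0,0,0,0,0,0,0,0]
}}

```text
clock: 13.28
tool_pos: [0.5166, -0.1332, 0.0346]
orientation: [9.2, 88.5, 149.9]
force: [0.2, 0.1, -2.6]
opening: 0.0298
```

Call:
{"fn": "arm_command", "kwargs": {
  "commands": [1,0,0,0,0,1,0,0,0,0,0,0,0,0,0]
}}

```text
clock: 13.65
tool_pos: [0.5167, -0.1332, 0.0326]
orientation: [9.1, 88.5, 149.8]
force: [-0.4, -0.7, -2.4]
opening: 0.0298
```

```bash
python3 - <<'E'
from h import *
tgt([.5156,-.1327,.025],140.7)
E
```

```text
spout [ 0.5165 -0.1331  0.0246] clock 13.65 force [-0.4 -0.7 -2.4] mom [0.03 0.03 0.04] op 0.0298
jaw ang 140.7 tool [ 0.5167 -0.1332  0.0326] x-axis [-0.023  0.013 -1.   ] q6 -44.3
shift [-0.3  0.3  0.9] turn 0.00728209055591833
```

Call:
{"fn": "arm_command", "kwargs": {
  "commands": [1,0,0,0,0,0,0,0,0,0]
}}

```text
clock: 13.9
tool_pos: [0.5167, -0.1332, 0.0319]
orientation: [8.9, 88.5, 149.6]
force: [-0.7, -0.2, -1.1]
opening: 0.0297
```

Call:
{"fn": "arm_command", "kwargs": {
  "commands": [1,0,0,0,0,0,0,0,0,0]
}}

```text
clock: 14.15
tool_pos: [0.5167, -0.1332, 0.0311]
orientation: [8.9, 88.5, 149.6]
force: [-0.6, 0.8, 1.5]
opening: 0.0297
```

Call:
{"fn": "arm_command", "kwargs": {
  "commands": [0,0,0,3,0,0,0,0,0,0]
}}

```text
clock: 14.4
tool_pos: [0.517, -0.1331, 0.0314]
orientation: [11.2, 88.5, 148.9]
force: [-1.6, 0.9, 1.0]
opening: 0.0299
```

```bash
python3 - <<'E'
from h import *
tgt([.5156,-.1327,.025],140.7)
E
```

```text
spout [ 0.5168 -0.133   0.0234] clock 14.4 force [-1.6  0.9  1. ] mom [0.13 0.35 0.03] op 0.0299
jaw ang 137.7 tool [ 0.517  -0.1331  0.0314] x-axis [-0.022  0.013 -1.   ] q6 -47.4
shift [-1.6  0.6  1.2] turn -3.016974716924409
```

Call:
{"fn": "arm_command", "kwargs": {
  "commands": [0,0,0,4,0,0,0,0,4,0,0,0,0,0,0]
}}

```text
clock: 14.78
tool_pos: [0.5175, -0.133, 0.0316]
orientation: [17.9, 88.6, 147.6]
force: [-0.7, 0.5, -0.4]
opening: 0.0299
```

```bash
python3 - <<'E'
from h import *
tgt([.5161,-.133,.025],65)
E
```

```text
spout [ 0.5173 -0.1329  0.0236] clock 14.775 force [-0.7  0.5 -0.4] mom [0.03 0.24 0.04] op 0.0299
jaw ang 129.7 tool [ 0.5175 -0.133   0.0316] x-axis [-0.021  0.013 -1.   ] q6 -55.3
shift [-1.4  1.   0.7] turn 64.70837949826105
```

Call:
{"fn": "arm_command", "kwargs": {
  "commands": [0,0,0,4,0,0,0,0,4,0,0,0,0,0,0]
}}

```text
clock: 15.15
tool_pos: [0.5178, -0.1329, 0.0316]
orientation: [24.8, 88.6, 146.8]
force: [-0.8, 0.6, 0.8]
opening: 0.0297
```

```bash
python3 - <<'E'
from h import *
tgt([.5161,-.133,.025],65)
E
```

```text
spout [ 0.5176 -0.1328  0.0236] clock 15.15 force [-0.8  0.6  0.8] mom [ 0.05  0.22 -0.  ] op 0.0297
jaw ang 121.9 tool [ 0.5178 -0.1329  0.0316] x-axis [-0.021  0.013 -1.   ] q6 -63.1
shift [-1.3  1.4  0.7] turn 56.940014535384805
```

Call:
{"fn": "arm_command", "kwargs": {
  "commands": [0.3,0.5,0,4,0,0.4,0.5,0,4,0,0,0,0,0,0]
}}

```text
clock: 15.52
tool_pos: [0.5176, -0.1332, 0.0312]
orientation: [30.2, 88.6, 144.5]
force: [-1.6, 0.4, 1.2]
opening: 0.0296
```

```bash
python3 - <<'E'
from h import *
tgt([.5161,-.133,.025],65)
E
```

```text
spout [ 0.5175 -0.1331  0.0232] clock 15.525 force [-1.6  0.4  1.2] mom [0.15 0.25 0.05] op 0.0296
jaw ang 114.3 tool [ 0.5176 -0.1332  0.0312] x-axis [-0.019  0.014 -1.   ] q6 -70.7
shift [-1.8  1.3  0.7] turn 49.29338305633878
```

Call:
{"fn": "arm_command", "kwargs": {
  "commands": [0.5,0.2,0,4,0,0.5,0.2,0,4,0,0,0,0,0,0]
}}

```text
clock: 15.9
tool_pos: [0.5177, -0.133, 0.0306]
orientation: [36.0, 88.7, 142.8]
force: [-1.2, 1.1, -0.5]
opening: 0.0296
```

```bash
python3 - <<'E'
from h import *
tgt([.5161,-.133,.025],65)
E
```

```text
spout [ 0.5176 -0.1329  0.0226] clock 15.9 force [-1.2  1.1 -0.5] mom [ 0.2   0.29 -0.06] op 0.0296
jaw ang 106.7 tool [ 0.5177 -0.133   0.0306] x-axis [-0.018  0.014 -1.   ] q6 -78.3
shift [-2.3  1.5  0.4] turn 41.723550313610545
```

Call:
{"fn": "arm_command", "kwargs": {
  "commands": [0.5,0.2,0,4,0,0.5,0.2,0,4,0,0,0,0,0,0]
}}

```text
clock: 16.27
tool_pos: [0.5176, -0.133, 0.03]
orientation: [42.7, 88.7, 141.9]
force: [-1.1, 0.6, 0.7]
opening: 0.0299
```

```bash
python3 - <<'E'
from h import *
tgt([.5161,-.133,.025],65)
E
```

```text
spout [ 0.5175 -0.1329  0.022 ] clock 16.275 force [-1.1  0.6  0.7] mom [0.28 0.28 0.03] op 0.0299
jaw ang 99.2 tool [ 0.5176 -0.133   0.03  ] x-axis [-0.018  0.014 -1.   ] q6 -85.8
shift [-2.9  1.4  0.2] turn 34.1853419346664
```

Call:
{"fn": "arm_command", "kwargs": {
  "commands": [0.5,0.2,0,4,0,0.5,0.2,0,4,0,0,0,0,0,0]
}}

```text
clock: 16.65
tool_pos: [0.5175, -0.1329, 0.0294]
orientation: [49.3, 88.7, 141.0]
force: [-1.5, 1.9, 1.0]
opening: 0.0298
```

```bash
python3 - <<'E'
from h import *
tgt([.5161,-.133,.025],65)
E
```

```text
spout [ 0.5173 -0.1328  0.0214] clock 16.65 force [-1.5  1.9  1. ] mom [ 0.36  0.35 -0.01] op 0.0298
jaw ang 91.7 tool [ 0.5175 -0.1329  0.0294] x-axis [-0.017  0.014 -1.   ] q6 -93.3
shift [-3.6  1.3 -0.2] turn 26.672340106300638
```

Call:
{"fn": "arm_command", "kwargs": {
  "commands": [0.6,0.2,0,4,0,0.6,0.2,0,4,0,0,0,0,0,0]
}}

```text
clock: 17.02
tool_pos: [0.5173, -0.1328, 0.0287]
orientation: [55.9, 88.8, 140.1]
force: [-1.4, 1.6, 2.3]
opening: 0.03
```

```bash
python3 - <<'E'
from h import *
tgt([.5161,-.133,.025],65)
E
```

```text
spout [ 0.5172 -0.1326  0.0207] clock 17.025 force [-1.4  1.6  2.3] mom [ 0.46  0.33 -0.01] op 0.03
jaw ang 84.2 tool [ 0.5173 -0.1328  0.0287] x-axis [-0.017  0.014 -1.   ] q6 -100.9
shift [-4.3  1.1 -0.4] turn 19.173627434298126
```

Call:
{"fn": "arm_command", "kwargs": {
  "commands": [0.6,0.2,0,4,0,0.6,0.2,0,4,0,0,0,0,0,0]
}}

```text
clock: 17.4
tool_pos: [0.5173, -0.1327, 0.0281]
orientation: [62.5, 88.8, 139.2]
force: [-0.7, 2.0, 2.7]
opening: 0.0297
```

```bash
python3 - <<'E'
from h import *
import pickle
tgt([.5161,-.133,.025],65)
t=snapshot("top");s=snapshot("scene");w=snapshot("wrist");pickle.dump((t,s,w),open("e.pkl","wb"))
b=t["frame"][170:250,340:440]
u,v=np.array(proj(s,[.53,-.135,.05])).astype(int);print(u,v)
g=s["frame"][v-30:v+30,u-50:u+50]
cv2.imwrite("pics/e.png",np.hstack([cv2.resize(b,(400,320),interpolation=cv2.INTER_CUBIC),np.pad(cv2.resize(g,(400,240),interpolation=cv2.INTER_CUBIC),((0,80),(0,0),(0,0)))]))
E
```

```text
spout [ 0.5171 -0.1326  0.0201] clock 17.4 force [-0.7  2.   2.7] mom [ 0.53  0.47 -0.01] op 0.0297
jaw ang 76.7 tool [ 0.5173 -0.1327  0.0281] x-axis [-0.016  0.014 -1.   ] q6 -108.4
shift [-4.9  1.  -0.6] turn 11.683349002184002
297 173
```

View pics/e.png

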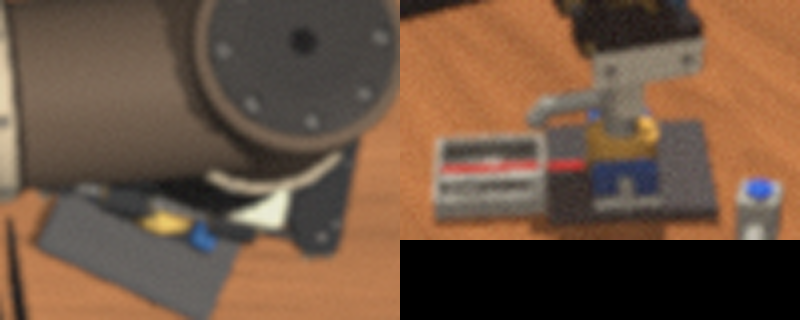

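Call:
{"fn": "arm_command", "kwargs": {
  "commands": [0.6,0.2,0,4,0,0.6,0.2,0,4,0,0,0,0,0,0]
}}

```text
clock: 17.92
tool_pos: [0.5172, -0.1325, 0.0273]
orientation: [69.6, 88.8, 138.5]
force: [-1.8, 2.5, 2.2]
opening: 0.0297
```

Call:
{"fn": "arm_command", "kwargs": {
  "commands": [0.4,0,0,3,0,0,0,0,0,0,0,0,0,0,0]
}}

```text
clock: 18.3
tool_pos: [0.5172, -0.1325, 0.027]
orientation: [72.1, 88.8, 138.3]
force: [0.3, 2.1, 2.8]
opening: 0.0297
```

```bash
python3 - <<'E'
from h import *
tgt([.5161,-.133,.025],65)
E
```

```text
spout [ 0.5171 -0.1324  0.019 ] clock 18.3 force [0.3 2.1 2.8] mom [0.71 0.49 0.03] op 0.0297
jaw ang 66.2 tool [ 0.5172 -0.1325  0.027 ] x-axis [-0.015  0.014 -1.   ] q6 -118.9
shift [-6.   0.8 -0.9] turn 1.2039908490707205
```

Call:
{"fn": "arm_command", "kwargs": {
  "commands": [0,0,0,0,40,0,0,0,0,50,0,0,0,0,70,0,0,0,0,90,0,0,0,0,90]
}}

```text
clock: 18.92
tool_pos: [0.5172, -0.133, 0.0263]
orientation: [73.7, 88.8, 140.1]
force: [-0.6, -0.2, 0.0]
opening: 0.0683
```

Call:
{"fn": "arm_command", "kwargs": {
  "commands": [0,0,0,0,90,0,0,0,0,90,-10,0,0,0,90,-30,0,0,0,90,-40,0,0,0,90]
}}

```text
clock: 19.55
tool_pos: [0.5162, -0.1342, 0.1066]
orientation: [83.5, 88.5, 149.9]
force: [-0.0, 0.2, 0.3]
opening: 0.079
```

Call:
{"fn": "arm_command", "kwargs": {
  "commands": [-40,0,0,0,90,-20,0,0,0,90,0,0,0,0,90]
}}

```text
clock: 19.92
tool_pos: [0.5196, -0.1352, 0.1742]
orientation: [71.8, 88.9, 138.1]
force: [-0.0, -0.2, 0.1]
opening: 0.0787
```

```bash
python3 - <<'E'
from h import *
import pickle
tgt([.5161,-.133,.025],65)
s=snapshot("wrist");pickle.dump(s,open("f.pkl","wb"));t=snapshot("scene");pickle.dump(t,open("fs.pkl","wb"))
u,v=map(int,proj(s,[.54,-.14,.05]));print(u,v,u-75,max(v-75,0))
u0,v0=u-75,max(v-75,0)
a=cv2.resize(s["frame"][v0:v0+150,u0:u0+150],(600,600),interpolation=cv2.INTER_CUBIC)
cv2.imwrite("pics/f.png",np.hstack([a,np.vstack([cv2.resize(t["frame"][143:203,272:332],(200,200),interpolation=cv2.INTER_CUBIC),np.zeros((400,200,3),np.uint8)])]))
E
```

```text
spout [ 0.5194 -0.1351  0.1662] clock 19.925 force [-0.  -0.2  0.1] mom [-0.09 -0.06  0.01] op 0.0787
jaw ang 66.4 tool [ 0.5196 -0.1352  0.1742] x-axis [-0.014  0.013 -1.   ] q6 -118.9
shift [141.2   1.4  -0.2] turn 1.3533778430927583
325 205 250 130
```

View pics/f.png

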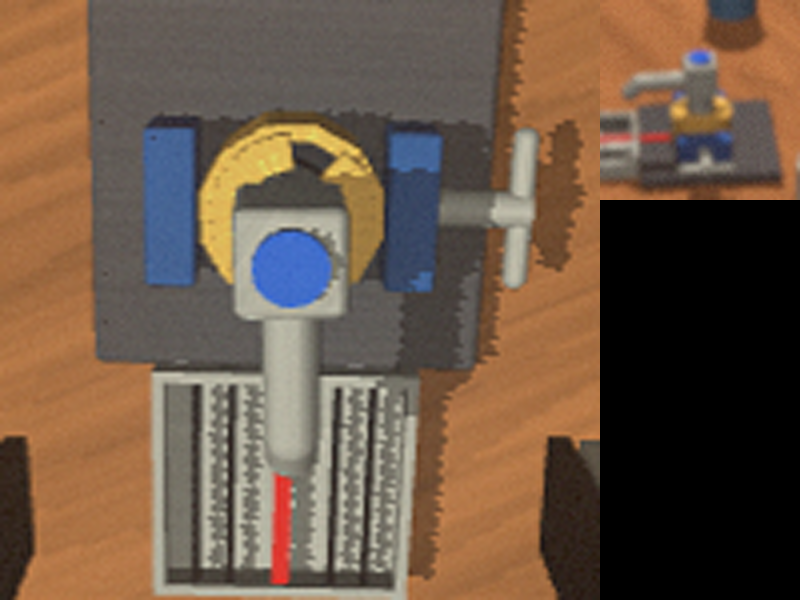

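```bash
python3 - <<'E'
from h import *
import pickle
s=pickle.load(open("f.pkl","rb"))
f=lambda u,v,z:onz(s,250+u/4,130+v/4,z)
for z in(.095,.099,.101):print(z,f(292,264,z))
print("width z.095",np.linalg.norm(f(236,264,.095)-f(348,264,.095)))
ang=lambda d:np.degrees(np.arctan2(d[1],d[0]))
print("top edges dir",ang(f(236,316,.095)-f(236,212,.095)),"red",ang(f(279,583,.016)-f(283,475,.016)),"plate edge",ang(f(97,360,.012)-f(91,10,.012)))
o=get_obs();print(o["force"],o["opening"],o["clock"]);print(close_job())
E
```

```text
0.095 [ 0.51651151 -0.13345883  0.095     ]
0.099 [ 0.51546904 -0.133055    0.099     ]
0.101 [ 0.5149478  -0.13285308  0.101     ]
width z.095 0.02846257432992543
top edges dir -24.365168797798987 red -25.607350017396374 plate edge -25.47429125265651
[-0.42343827 -0.53930885 -0.32638438] 0.07906626320375261 20.025
the job is handed in; nothing more can be done
None
```

The spout is screwed into the socket with its tube on the red line, and I handed the job in at 20.0 s of the 72 s allowed. No verdict was reported.

**What I did:** I gripped the leftmost spout and lowered it with its pins over the slots I had seen in the wrist picture. The pins dropped in without any push-through. I then turned it clockwise about 74° while following it down, let go and lifted clear.

**Last checks:**
- **Angle:** the tube points about 1–2° short of the red line (−24.4° against −25.6°).
- **Height:** the spout's lower end read about 19 mm above the counter just before release (the limit is 23.8 mm). Afterwards I could only check it roughly from the picture, which agreed but could not confirm the seal squeeze.
- **Force:** net force on the tool stayed within about 5 N throughout.
- **Clear of everything:** the gripper was open and about 14 cm above its release height when I handed in. I touched no bystander, though I did not measure them again at the end.

**What disagreed:**
- **Finger length:** the real fingertips end about 38 mm short of the stated TCP. The first grip closed on air above the head; I spotted this in the wrist picture and gripped again lower.
- **Socket position:** the wrist and top camera estimates differed by 3–4 mm, and the scene camera was further off. I used the wrist camera's figure.
- **Tool tilt:** the tool drifted up to 2° from vertical while carrying the spout, and was about 1° off at release.

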